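Put the honed planes away in the same order

TASK

The four small hand planes lined up on the honing stand are freshly sharpened and lie in the order in which the maker will use them. Move them to the empty plane rack in the same order from left to right, as seen from the robot: one plane to a bay, resting on its sole on both rails, straight along the bay and in the middle of it.

Things in the scene. Friction and masses are not known exactly. Their poses are not given: they have to be found in the camera images.
- coffin_plane_mid (a point): Light-wood plane with bowed (coffin) sides, 0.26 kg: 110 mm long, 38 wide in the middle (flat sides 25 mm either way) narrowing to 27 at the ends, 38 high; steel iron and dark wedge rise mid-way to 62 above the sole. Point: middle of length and width, half-way up the body. x towards the toe, y across, z up. Starts sole down in its cradle, toe away from the robot.
- block_plane_mid (a point): Brass block plane, 0.42 kg: 100 mm long, 36 wide; side cheeks 34 high over the middle 34 mm; low iron and brass cap between them to 43 high, dark wooden knob on the toe. Point: middle of length and width, half-way up the body. x towards the toe, y across, z up. Starts sole down in its cradle, toe away from the robot.
- horned_plane_mid (a point): Rectangular mid-brown wooden plane with a curved horn on its toe, 0.26 kg: 118 mm long, 34 wide, 34 high; iron and pale wedge rise mid-way to 60 above the sole, the horn (50 mm ahead) to 66. Point: middle of length and width, half-way up the body. x towards the toe, y across, z up. Starts sole down in its cradle, toe away from the robot.
- shoulder_plane_mid (a point): Narrow steel shoulder plane, 0.38 kg: 100 mm long, only 20 wide, flat-sided, 36 high (crest 40), dark wooden wedge at the back to 46. Point: middle of length and width, half-way up the body. x towards the toe, y across, z up. Starts sole down in its cradle, toe away from the robot.
- cradle_a: The cradle of the honing stand in which the coffin plane starts; fixed. The four look alike (wooden plate 108 by 50 mm, two cork-faced cross bars 34 mm either side of the middle, tops 22 above its underside) and change places between starts. Origin: centre of its underside, 12 mm above the bench; x along the plane.
- cradle_b: The cradle of the honing stand in which the block plane starts; fixed. The four look alike (wooden plate 108 by 50 mm, two cork-faced cross bars 34 mm either side of the middle, tops 22 above its underside) and change places between starts. Origin: centre of its underside, 12 mm above the bench; x along the plane.
- cradle_c: The cradle of the honing stand in which the horned plane starts; fixed. The four look alike (wooden plate 108 by 50 mm, two cork-faced cross bars 34 mm either side of the middle, tops 22 above its underside) and change places between starts. Origin: centre of its underside, 12 mm above the bench; x along the plane.
- cradle_d: The cradle of the honing stand in which the shoulder plane starts; fixed. The four look alike (wooden plate 108 by 50 mm, two cork-faced cross bars 34 mm either side of the middle, tops 22 above its underside) and change places between starts. Origin: centre of its underside, 12 mm above the bench; x along the plane.
- stand: Honing stand: fixed board 128 x 336 x 12 mm with the four cradles in a row at y = -120, -40, 40, 120 mm; planes on it rest 34 mm above the bench. Origin: centre of its underside, on the bench; x away from the robot, y along the row to the left as seen from the robot. It stands left or right of the middle, the rack on the other side, each turned up to 12 degrees.
- rack: Empty plane rack: fixed, 104 x 344 mm; two rails along y (16 wide, centred at x = +-34 mm, tops 34 above the bench, 28 mm free depth between them) carry the planes, lengthways along x. Dowel pins (8 thick, 18 above the rails) at y = -80, 0, 80 part four bays centred at y = -120, -40, 40, 120 mm. Origin: centre of underside, on the bench; x away from the robot, y left as seen from the robot.
Not all that is in view belongs to the job. Leave any pink or purple look-alike of the part that bears horned_plane_mid alone.

How it is judged:
By the outcome, as a careful person would: the job done as asked, in the order asked, and still so for the second after the job is handed in, with the robot touching nothing.
It also fails if it takes over 99 s, if anything falls off the work surface, if the arm or the gripper's body presses on something with over 40 N, if the wrist force passes 120 N, or if a joint passes its speed limit or range.

ROBOT

A 6-joint arm with a two-finger parallel gripper is mounted at the origin on the work surface. World frame = base frame: x ahead of the robot, y to its left, z up, the work surface at z = 0. Lengths are in m, angles in rad, forces in N, time in s.
With the tool pointing down it reaches from about 0.375 to 0.925 m from the base axis. Payload 5.7 kg.
Tool frame: the origin (TCP) lies midway between the tips of the shut fingers; the grasp point (between the pads) lies 19 mm behind it; z points along the fingers, x is the direction in which the jaws open and shut, and the axes are right-handed (so a half turn about z gives the same grasp; the last joint's range is limited). The gripper opens to 88 mm and grips with 3 to 60 N. Pads are 20 mm wide; open, the fingers measure 115 mm over their backs; the gripper's body (75 mm by 178 mm) begins 61 mm behind the grasp point.
Start: joints at [1.068, 0.359, 1.51, -0, 1.272, -0.115], TCP at [0.227, 0.555, 0.223] pointing down, gripper open.
Joint ranges: [-2.97, 2.97], [-1.01, 2.36], [0.21, 2.38], [-0.96, 4.11], [0.2, 2.71], [-2.98, 2.98]. Speed limits (rad/s): [2.39, 2.39, 3.14, 3.14, 3.14, 3.14].

INTERFACE

Orientations are given as a unit quaternion [x, y, z, w].
In Python, from bench import move_ptp, servo_line, goto_joints, move_gripper, sleep, inverse_kinematics, capture, PlanningError, close_job, spot_in, silhouettes, current_clock, current_joint_pos, current_qvel, current_joint_torque, current_position, current_orientation, current_force, current_torque, current_finger_gap gives the robot as it stands. Calls block until the motion is done:
- move_ptp(position, orientation): joint-space move of the TCP to a pose.
- servo_line(position, orientation=None, rate=0.15, contact_N=None): straight line of the TCP; orientation=None keeps the orientation; rate is the mean speed in m/s. With contact_N (N) it stops when the force on the tool has changed by that much, and returns True; else False.
- goto_joints(angles): joint-space move.
- move_gripper(opening): finger opening in m; the grip force is fixed at half the most; returns when the fingers have stopped.
- sleep(seconds).
- inverse_kinematics(position, orientation): joint angles nearest the present ones, or None.
- capture(name): name is "scene" or "top" or "wrist"; returns a dict with "image" (400x640x3 uint8, blue, green, red), "range_z" (400x640 float32, m along the optical axis (not along the pixel's ray), 0 where there is no reading), "intrinsics" (3x3 intrinsics, pixels), "k1" (the pictures are not rectified: a ray, as slopes to the right and down, at radius r is drawn at 1 + k1 r^2 times it, then the intrinsics apply), "R" (3x3) and "t" (3): a world point X has camera coordinates R X + t. Camera axes: x right, y down, z forward; pixel columns grow to the right and rows downward; lengths in m; the calibration is good to about 2 mm. A picture is of the moment at which its call begins.
A pose or a line that the arm cannot do raises PlanningError and nothing moves.
- close_job(): hands the job in, once; it reports no verdict.
Trained networks look in the newest picture that a camera, given by its name, has taken for a name from the list of things; names that differ only in an ending like _2 or _b are one class to them, and where a whole thing is asked for, a point or a joint stands for the part that bears it (a point fixed in the world has none). Each returns a list of dicts, best first, with "conf" (0 to 1); they miss things now and then, are a little off and sometimes report something else, mostly with a low value. They report only what shows in the picture. A call takes as long as a camera call. They do not tell look-alikes from the thing itself.
- spot_in(camera, query): "xy" ([column, row] in pixels, amid what is visible of it).
- silhouettes(camera, query): "region" (400x640 bool, what is visible of it) and "xy" ([column, row] in pixels, amid what is visible of it).
Readings, each from a call of its own:
- current_clock(): time.
- current_joint_pos(): joint angles.
- current_qvel(): joint speeds.
- current_joint_torque(): joint torques, N m.
- current_position(): TCP position.
- current_orientation(): TCP orientation.
- current_force(): force on the tool from outside, world axes, zero at the start.
- current_torque(): the same for the moment, N m.
- current_finger_gap(): finger opening in m.
Only numpy, scipy, OpenCV 4.12 (cv2) and the standard library are available. Lean on these libraries where they do the work, as an engineer would, in place of code of your own. Each camera call takes 0.05 s, during which the arm holds its last target.

## Working session

There is one attempt and no reset: what is moved stays moved. The work goes in short steps, each a Python script; the robot and the scene stay as the last script left them, time stands still between calls to the robot, and variables do not carry over. Pictures are saved under pics/ and viewed, and the job is handed in when it is done.

```bash
ls; mkdir -p pics; python3 - <<'E'
from bench import *
import cv2,numpy as np
for n in ["scene","top","wrist"]:
    c=capture(n); cv2.imwrite(f"pics/{n}0.png",c["image"]); print(n,c["intrinsics"].tolist(),c["k1"],c["R"].round(3).tolist(),c["t"].round(3).tolist())
print(current_clock())
E
```

```text
pics
scene [[518.3470122248863, 0.0, 320.17908586594893], [0.0, 518.3470122248863, 199.22902579302504], [0.0, 0.0, 1.0]] -0.07571488620153959 [[-0.871, 0.491, -0.009], [0.337, 0.584, -0.738], [-0.357, -0.646, -0.674]] [0.366, -0.099, 1.316]
top [[482.52568716698454, 0.0, 317.59666837459247], [0.0, 482.52568716698454, 206.78600148598045], [0.0, 0.0, 1.0]] -0.0798761492177463 [[0.006, -1.0, -0.015], [-0.994, -0.004, -0.109], [0.109, 0.016, -0.994]] [0.004, 0.427, 1.106]
wrist [[326.2410403420372, 0.0, 323.81773428450583], [0.0, 326.2410403420372, 198.99695431978336], [0.0, 0.0, 1.0]] -0.04838283084704073 [[0.378, 0.926, -0.001], [0.889, -0.363, 0.281], [0.259, -0.107, -0.96]] [-0.6, -0.034, 0.391]
0.15
```

View pics/top0.png

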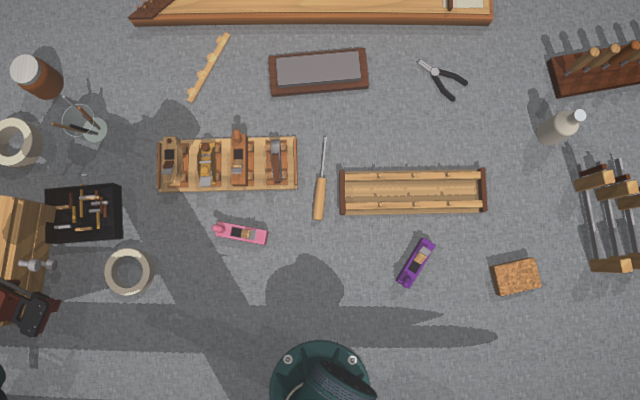

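View pics/scene0.png

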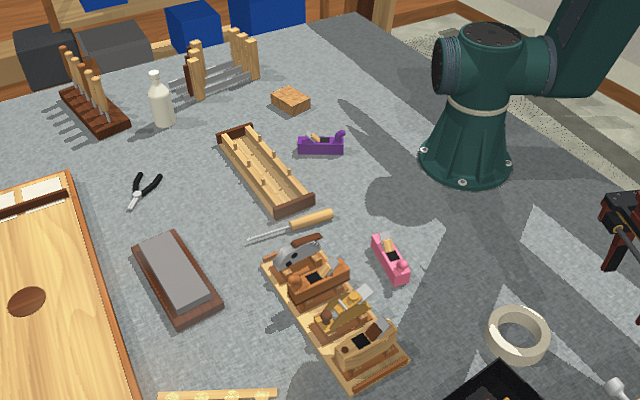

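View pics/wrist0.png

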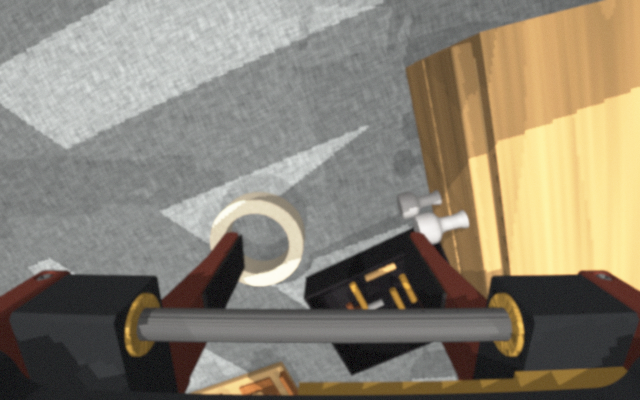

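The top view shows the stand at about (228,164) with four planes left to right: coffin (170,158), block (207,163), horned (239,158) and shoulder (275,160). The rack is at (413,191). Look-alikes for the horned plane are pink (240,233) and purple (415,262).

```bash
cat > h.py <<'E'
from bench import *
import cv2,numpy as np
def und(c,uv):
    K=c["intrinsics"]; d=np.array([c["k1"],0,0,0],float)
    return cv2.undistortPoints(np.asarray(uv,float).reshape(-1,1,2),K,d).reshape(-1,2)
def cloud(c):
    h,w=c["range_z"].shape
    uv=np.stack(np.meshgrid(np.arange(w),np.arange(h)),-1).reshape(-1,2)
    n=und(c,uv); z=c["range_z"].reshape(-1,1)
    P=np.hstack([n*z,z]); X=(P-c["t"])@c["R"]
    X[z[:,0]<=0]=np.nan
    return X.reshape(h,w,3)
def ray_z(c,uv,z):
    n=und(c,uv); d=np.hstack([n,np.ones((len(n),1))])@c["R"]; o=-c["R"].T@c["t"]
    return o+d*((z-o[2])/d[:,2])[:,None]
def proj(c,X):
    p=np.asarray(X,float)@c["R"].T+c["t"]
    return cv2.projectPoints(p,np.zeros(3),np.zeros(3),c["intrinsics"],np.array([c["k1"],0,0,0],float))[0].reshape(-1,2)
E
python3 - <<'E'
from h import *
c=capture("top"); np.savez("top.npz",**c)
im=c["image"]
a=cv2.resize(im[120:230,140:330],None,fx=4,fy=4,interpolation=cv2.INTER_CUBIC);b=cv2.resize(im[150:230,325:500],None,fx=4,fy=4,interpolation=cv2.INTER_CUBIC)
cv2.imwrite("pics/a.png",a);cv2.imwrite("pics/b.png",b)
X=cloud(c)
for q in ["coffin_plane_mid","block_plane_mid","horned_plane_mid","shoulder_plane_mid","stand","rack","cradle_a"]:
    for s in silhouettes("top",q):
        m=s["region"]; P=X[m]; P=P[~np.isnan(P[:,0])]
        print(q,round(s["conf"],2),np.round(s["xy"]),m.sum(),np.median(P,0).round(3),np.percentile(P[:,2],[2,50,98]).round(3), end=" ")
        r=cv2.minAreaRect(np.argwhere(m)[:,::-1].astype(np.float32)); print(np.round(r[0],1),np.round(r[1],1),round(r[2],1))
E
```

```text
coffin_plane_mid 0.97 [170. 164.] 902 [0.527 0.34  0.071] [0.039 0.071 0.092] [171.5 160.5] [49. 19.] 90.0
block_plane_mid 0.97 [210. 165.] 738 [0.522 0.261 0.063] [0.037 0.063 0.076] [206.5 163.5] [41. 19.] 90.0
horned_plane_mid 0.85 [417. 262.] 800 [ 0.297 -0.218  0.035] [0.014 0.035 0.064] [415.1 263. ] [17.4 50.8] 32.7
horned_plane_mid 0.77 [239. 160.] 828 [0.533 0.186 0.069] [0.043 0.069 0.098] [238.5 157.5] [55. 17.] 90.0
horned_plane_mid 0.75 [241. 232.] 810 [0.365 0.184 0.035] [0.003 0.035 0.063] [239.4 232.3] [55.8 15.2] 10.6
horned_plane_mid 0.42 [412. 193.] 6454 [ 0.466 -0.217  0.009] [0.002 0.009 0.038] [413.  191.7] [ 45.4 147.9] 89.2
shoulder_plane_mid 0.77 [276. 162.] 436 [0.528 0.101 0.071] [0.037 0.071 0.08 ] [275.7 160. ] [44.3 10.1] 87.0
rack 0.87 [413. 193.] 6238 [ 0.466 -0.216  0.009] [0.002 0.009 0.038] [412.4 191.5] [ 43.2 147. ] 89.1
cradle_a 0.84 [284. 163.] 547 [0.532 0.098 0.018] [0.012 0.018 0.037] [276. 162.] [44. 22.] 90.0
cradle_a 0.71 [184. 166.] 333 [0.525 0.326 0.017] [0.01  0.017 0.04 ] [184.2 164.6] [ 9.5 43.5] 4.1
cradle_a 0.62 [216. 164.] 188 [0.532 0.244 0.017] [0.011 0.017 0.036] [218.  163.5] [41.  4.] 90.0
```

```bash
sleep 0
```

```text
(no output)
```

View pics/a.png

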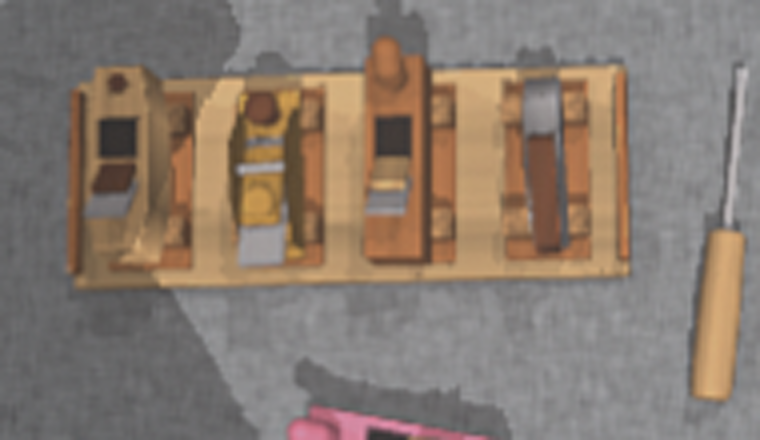

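View pics/b.png

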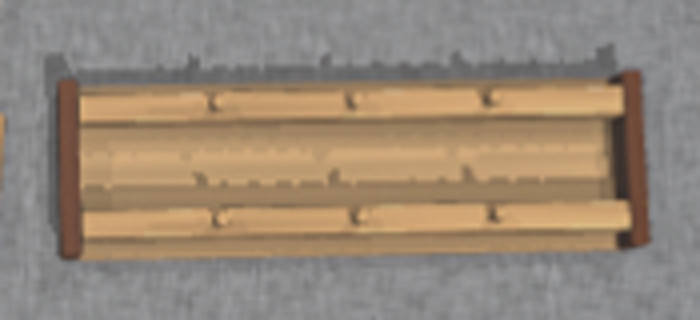

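The crops confirm the order: coffin, block, horned (brown) and shoulder. The rack pins stand on the rails, clear of the fingers. Next I'll look closer with the wrist camera over the rack and the stand.

```bash
cat >> h.py <<'E'
from scipy.spatial.transform import Rotation as Ro
def quat(th,flip=False):
    # jaws along plane-y, th = yaw of plane/rack x axis
    ax=np.array([-np.sin(th),np.cos(th),0])*(-1 if flip else 1); z=np.array([0,0,-1.]); y=np.cross(z,ax)
    return Ro.from_matrix(np.stack([ax,y,z],1)).as_quat()
E
python3 - <<'E'
from h import *
c=capture("wrist")
C=-c["R"].T@c["t"]; print("cam",C, "tcp",current_position(),current_orientation())
Rt=Ro.from_quat(current_orientation()).as_matrix()
print("cam in tool",Rt.T@(C-current_position()),"\n",(Rt.T@c["R"].T).round(3))
t=np.load("top.npz"); X=cloud(t)
for lo,hi,(r0,r1,c0,c1),nm in [(0.026,0.042,(160,225,335,492),"rack"),(0.005,0.02,(125,200,150,305),"stand")]:
    P=X[r0:r1,c0:c1].reshape(-1,3); P=P[(P[:,2]>lo)&(P[:,2]<hi)]
    print(nm,len(P),cv2.minAreaRect((P[:,:2]*1000).astype(np.float32)))
for p in [[0.44,-0.21,0.25],[0.5,0.22,0.3],[0.527,0.34,0.03],[0.53,0.1,0.03],[0.45,-0.1,.03],[0.45,-0.34,0.03]]:
  for f in (0,1):
    j=inverse_kinematics(p,quat(0.0,f)); print(p,f,None if j is None else np.round(j,2))
E
```

```text
cam [0.1557868  0.58495842 0.38532045] tcp [0.2268903  0.55541657 0.22266506] [ 8.30106612e-01  5.57604709e-01 -2.67885371e-05  1.42641218e-05]
cam in tool [ 0.00045026 -0.07699593 -0.16265494] 
 [[ 1.    -0.     0.001]
 [ 0.     0.96   0.281]
 [-0.001 -0.281  0.96 ]]
rack 2335 ((467.3460693359375, -215.85536193847656), (104.42823791503906, 343.72344970703125), 1.240216851234436)
stand 3709 ((537.7689819335938, 231.70166015625), (377.2067565917969, 179.5011444091797), 89.39457702636719)
[0.44, -0.21, 0.25] 0 [-0.59  0.17  1.71 -0.    1.27 -2.16]
[0.44, -0.21, 0.25] 1 [-0.59  0.17  1.71 -0.    1.27  0.98]
[0.5, 0.22, 0.3] 0 [ 0.29  0.22  1.52 -0.    1.41 -1.28]
[0.5, 0.22, 0.3] 1 [ 0.29  0.22  1.52 -0.    1.41  1.86]
[0.527, 0.34, 0.03] 0 [ 0.46  0.61  1.62 -0.    0.91 -1.11]
[0.527, 0.34, 0.03] 1 [ 0.46  0.61  1.62 -0.    0.91  2.03]
[0.53, 0.1, 0.03] 0 [ 0.06  0.52  1.83 -0.    0.79 -1.51]
[0.53, 0.1, 0.03] 1 [ 0.06  0.52  1.83 -0.    0.79  1.63]
[0.45, -0.1, 0.03] 0 [-0.37  0.45  2.   -0.    0.69 -1.94]
[0.45, -0.1, 0.03] 1 [-0.37  0.45  2.   -0.    0.69  1.2 ]
[0.45, -0.34, 0.03] 0 [-0.77  0.55  1.77 -0.    0.82 -2.34]
[0.45, -0.34, 0.03] 1 [-0.77  0.55  1.77 -0.    0.82  0.8 ]
```

```bash
python3 - <<'E'
from h import *
for nm,p in [("stand",[0.565,0.22,0.18]),("rack",[0.50,-0.216,0.18])]:
    move_ptp(p,quat(0.0)); sleep(0.2)
    c=capture("wrist"); np.savez(f"w_{nm}.npz",**c); cv2.imwrite(f"pics/w_{nm}.png",c["image"])
    if nm=="stand":
        for q in ["coffin_plane_mid","block_plane_mid","horned_plane_mid","shoulder_plane_mid"]:
            for s in silhouettes("wrist",q): print(q,s["conf"],s["xy"])
print(current_clock())
E
```

```text
coffin_plane_mid 0.69 [376.0, 135.8]
coffin_plane_mid 0.59 [465.0, 146.3]
block_plane_mid 0.66 [376.3, 138.6]
horned_plane_mid 0.94 [288.4, 154.5]
shoulder_plane_mid 0.88 [191.7, 146.8]
4.6583
```

View pics/w_stand.png

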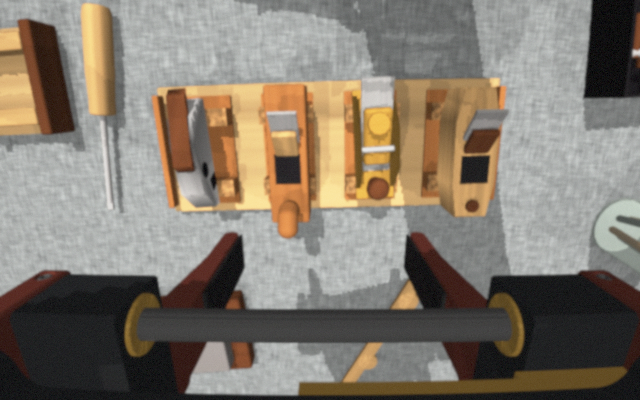

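View pics/w_rack.png

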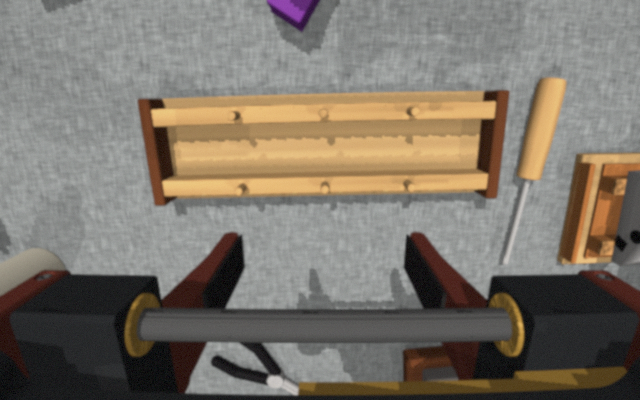

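```bash
python3 - <<'E'
from h import *
def rect(P):
    (cx,cy),(w,h),a=cv2.minAreaRect((P[:,:2]*1000).astype(np.float32))
    return np.round([cx,cy,w,h,a],1)
for nm in ["w_rack.npz","top.npz"]:
    c=dict(np.load(nm)); X=cloud(c)
    P=X.reshape(-1,3); m=(abs(P[:,0]-.467)<.075)&(abs(P[:,1]+.216)<.2)
    P=P[m]
    R=P[(P[:,2]>.030)&(P[:,2]<.038)]; print(nm,len(R),rect(R),np.median(R[:,2]))
    # line fits: rails separately
    for lo,hi in [(-.05,-.015),(.015,.05)]:
        q=R[(R[:,0]-.467>lo)&(R[:,0]-.467<hi)&(abs(R[:,1]+.216)<.15)]
        k=np.polyfit(q[:,1]+.216,q[:,0],1); print("rail",len(q),k,np.degrees(-np.arctan(k[0])))
    pin=P[(P[:,2]>.043)&(P[:,2]<.06)]
    if len(pin):
        n,l,cs=0,0,0
        img=np.zeros((400,200),np.uint8); ij=((pin[:,:2]-[.367,-.416])*1000).astype(int); img[ij[:,1].clip(0,399),ij[:,0].clip(0,199)]=255
        img=cv2.dilate(img,np.ones((7,7)))
        n,l,s,ce=cv2.connectedComponentsWithStats(img); 
        for i in range(1,n): print("pin",s[i][4],(ce[i]/1000+[.367,-.416]).round(4))
for nm in ["w_stand.npz","top.npz"]:
    c=dict(np.load(nm)); P=cloud(c).reshape(-1,3)
    m=(abs(P[:,0]-.535)<.1)&(abs(P[:,1]-.222)<.2); P=P[m]
    S=P[(P[:,2]>.008)&(P[:,2]<.016)]; print(nm,"stand",len(S),rect(S))
    for n,y,zt in [("coffin",.34,.072),("block",.262,.068),("horned",.186,.068),("shoulder",.1,.07)]:
        q=P[(abs(P[:,1]-y)<.036)&(P[:,2]>.046)]; b=q[abs(q[:,2]-zt)<.005]
        print(n,len(q),"all",rect(q),"top",len(b),rect(b), q.mean(0).round(4))
E
```

```text
w_rack.npz 13716 [ 465.2 -214.9  103.7  345.2    1.4] 0.034621506230822385
rail 5499 [-0.02395131  0.43128812] 1.372046932879691
rail 4754 [-0.02425136  0.49879345] 1.3892285540049196
pin 194 [ 0.4329 -0.2955]
pin 186 [ 0.5006 -0.2936]
pin 190 [ 0.4307 -0.2161]
pin 201 [ 0.498 -0.215]
pin 186 [ 0.4286 -0.1364]
pin 188 [ 0.4967 -0.1349]
top.npz 2105 [ 465.8 -215.9  101.4  343.7    1.2] 0.034094469870533474
rail 806 [-0.02263761  0.43264805] 1.2968180836187855
rail 794 [-0.017441    0.50022499] 0.9991942517143907
pin 178 [ 0.4344 -0.2962]
pin 131 [ 0.5016 -0.2942]
pin 158 [ 0.4321 -0.2181]
pin 155 [ 0.4999 -0.2159]
pin 135 [ 0.43   -0.1372]
pin 157 [ 0.4982 -0.1358]
w_stand.npz stand 14135 [530.  226.4 128.2 335.5   1.6]
coffin 6649 all [528.5 347.8 110.   38.9   1.9] top 4379 [528.5 348.1 110.   38.4   2.1] [0.5248 0.3433 0.073 ]
block 35451 all [520.6 268.8  70.2 107.2  70.5] top 2674 [518.1 266.5 103.3  36.4   3.7] [0.5385 0.2664 0.2481]
horned 36011 all [5.325e+02 1.860e+02 1.205e+02 7.190e+01 4.000e-01] top 3965 [530.7 189.8 117.3  34.2   1.4] [0.5408 0.1793 0.2407]
shoulder 3854 all [528.4 104.3 107.8  22.    4.4] top 1870 [521.3 103.6  93.4  22.    3.1] [0.5245 0.1073 0.0682]
top.npz stand 2990 [541.4 223.6 337.6 159.8  89. ]
coffin 848 all [530.2 345.6 109.1  38.6   2.2] top 558 [530.7 345.8 108.1  37.7   3.6] [0.5269 0.3427 0.0712]
block 598 all [519.5 264.  101.   37.9   4.2] top 323 [519.3 264.2 100.9  37.4   5.2] [0.5155 0.2622 0.0643]
horned 844 all [533.8 188.4 120.4  33.5   1.5] top 557 [532.  188.4 116.9  33.5   1.5] [0.5321 0.1865 0.0718]
shoulder 407 all [530.8 102.4 106.3  20.7   4.6] top 225 [523.4 101.8  91.5  20.3   4.7] [0.528  0.1014 0.0699]
```

```bash
python3 - <<'E'
from h import *
c=capture("scene"); np.savez("scene.npz",**c)
im=c["image"]; cv2.imwrite("pics/s.png",cv2.resize(im[220:400,250:420],None,fx=3.3,fy=3.3,interpolation=cv2.INTER_CUBIC))
G={"coffin":(.5293,.3468,2),"block":(.5188,.2655,4),"horned":(.5315,.189,1.45),"shoulder":(.526,.103,4.6)}
for n,(x,y,a) in G.items():
    a=np.radians(a)
    for nm in ["w_stand.npz","top.npz","scene.npz"]:
        P=cloud(dict(np.load(nm))).reshape(-1,3); d=P-[x,y,0]
        lx=d[:,0]*np.cos(a)+d[:,1]*np.sin(a); ly=-d[:,0]*np.sin(a)+d[:,1]*np.cos(a)
        m=(abs(lx)<.08)&(abs(ly)<.026)
        out=[]
        for z in np.arange(.034,.102,.006):
            k=m&(P[:,2]>z)&(P[:,2]<=z+.006)
            if k.sum()>3: out.append((round(z*1000),k.sum(),*np.round(np.percentile(lx[k],[1,99])*1000).astype(int),*np.round(np.percentile(ly[k],[1,99])*1000).astype(int)))
        print(n,nm,*["%d:%d x[%d %d] y[%d %d]"%o for o in out],sep=" | ")
E
```

```text
coffin | w_stand.npz | 34:504 x[-54 50] y[-25 -11] | 40:266 x[-54 52] y[-18 -11] | 46:265 x[-54 52] y[-18 -11] | 52:283 x[-55 53] y[-18 -12] | 58:322 x[-55 52] y[-18 -12] | 64:363 x[-56 53] y[-18 5] | 70:4107 x[-55 52] y[-17 19] | 76:273 x[-24 46] y[-10 12] | 82:446 x[-30 -12] y[-11 13] | 88:436 x[-39 -18] y[-11 14] | 94:154 x[-39 -34] y[-11 13]
coffin | top.npz | 34:41 x[-54 47] y[-24 11] | 40:30 x[-53 54] y[-19 -11] | 46:50 x[-54 45] y[-19 11] | 52:37 x[-53 54] y[-20 8] | 58:40 x[-54 47] y[-20 12] | 64:157 x[-53 54] y[-19 18] | 70:417 x[-51 53] y[-18 17] | 76:46 x[-23 47] y[-17 14] | 82:49 x[-30 -12] y[-11 11] | 88:43 x[-38 -17] y[-11 10] | 94:9 x[-39 -35] y[-11 8]
coffin | scene.npz | 34:125 x[-54 53] y[-7 25] | 40:110 x[-54 54] y[-8 22] | 46:102 x[-54 54] y[-7 22] | 52:119 x[-51 54] y[-7 22] | 58:110 x[-55 54] y[-6 22] | 64:158 x[-54 53] y[-13 22] | 70:873 x[-54 52] y[-15 22] | 76:91 x[-26 45] y[-8 15] | 82:111 x[-32 -11] y[-10 14] | 88:104 x[-39 -16] y[-10 14] | 94:25 x[-39 -33] y[-10 15]
block | w_stand.npz | 34:337 x[-32 53] y[-26 26] | 40:743 x[-43 56] y[-17 19] | 46:230 x[-3
[... 1703 characters left out ...]
 34:628 x[-40 54] y[10 26] | 40:256 x[-42 56] y[10 12] | 46:356 x[-43 56] y[-9 12] | 52:356 x[-40 51] y[-9 12] | 58:322 x[-35 47] y[-8 12] | 64:518 x[-51 43] y[-8 12] | 70:1589 x[-45 37] y[-9 11] | 76:710 x[-18 15] y[-7 9]
shoulder | top.npz | 34:81 x[-41 50] y[-23 24] | 40:14 x[-41 56] y[-11 9] | 46:18 x[-40 58] y[-11 8] | 52:29 x[-37 55] y[-11 5] | 58:26 x[-43 50] y[-11 7] | 64:79 x[-48 43] y[-11 9] | 70:173 x[-45 37] y[-11 9] | 76:82 x[-21 20] y[-8 7]
shoulder | scene.npz | 34:129 x[-39 56] y[-4 25] | 40:96 x[-43 56] y[-6 15] | 46:119 x[-41 56] y[-8 14] | 52:115 x[-41 51] y[-8 14] | 58:97 x[-53 46] y[-6 14] | 64:141 x[-51 41] y[-8 14] | 70:214 x[-45 36] y[-7 13] | 76:93 x[-19 14] y[-6 11]
```

View pics/s.png

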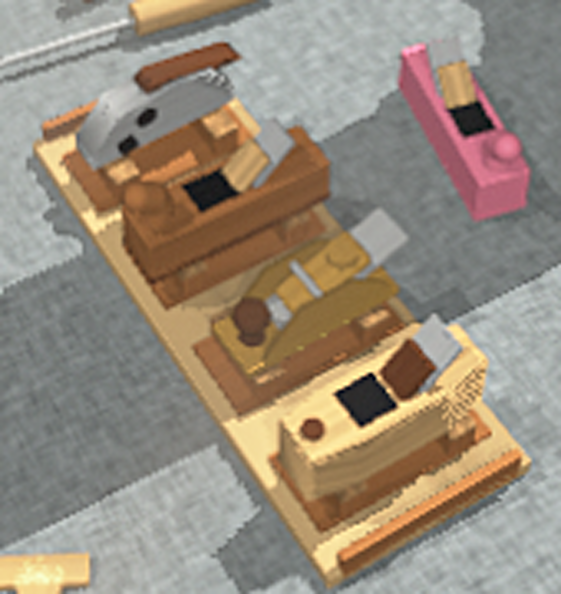

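Candidates for each plane, in top-view pixels:
- **Coffin:** (170,160).
- **Block:** (207,163). The wrist network also called it coffin, but it is brass with a knob.
- **Horned:** brown on the stand (239,158). I'm rejecting pink (240,233) and purple (415,262).
- **Shoulder:** (276,160).

The close crops confirm these choices. I'll move the coffin plane first.

```bash
cat >> h.py <<'E'
RK=np.array([.4655,-.2157]); RA=np.radians(1.37)
PL={"coffin":(.5288,.3468,2.0,.038,.034,120),"block":(.5248,.2659,4.0,.036,.032,40),"horned":(.5310,.1887,1.45,.034,.032,-40),"shoulder":(.5330,.1035,4.6,.020,.034,-120)}
def pick(n):
    x,y,a,w,z,b=PL[n]; q=quat(np.radians(a))
    move_gripper(w+.022); move_ptp([x,y,.17],q)
    servo_line([x,y,z],q,rate=.15,contact_N=12) and print("contact on descent",current_position())
    move_gripper(0.0); print(n,"gap",current_finger_gap(),"t",current_clock())
    servo_line([x,y,.18],q,rate=.15); print("gap lifted",current_finger_gap(),current_force())
def place(n,dx=0,dy=0):
    x,y,a,w,z,b=PL[n]; q=quat(RA)
    p=RK+np.array([[np.cos(RA),-np.sin(RA)],[np.sin(RA),np.cos(RA)]])@[dx,b/1000+dy]
    move_ptp([*p,.18],q); servo_line([*p,z+.006],q,rate=.15)
    r=servo_line([*p,z-.004],q,rate=.02,contact_N=3); print("touch",r,current_position(),current_finger_gap())
    move_gripper(w+.014); servo_line([*p,.17],q,rate=.2); print("t",current_clock())
E
python3 - <<'E'
from h import *
pick("coffin")
c=capture("scene"); cv2.imwrite("pics/s1.png",c["image"])
E
```

```text
coffin gap 0.037691997748207196 t 8.8917
gap lifted 0.03770540776714417 [ 0.59456569  0.09037194 -3.81063519]
```

View pics/s1.png

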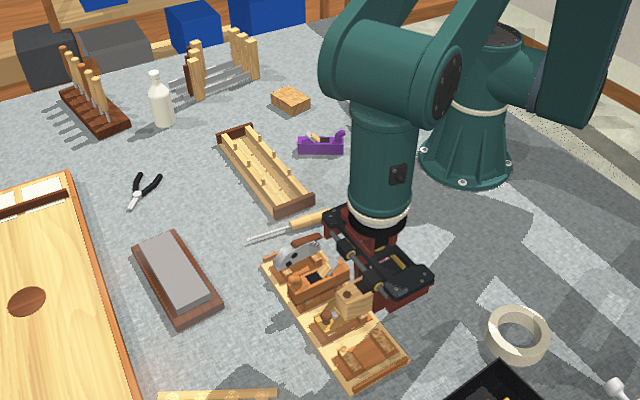

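The coffin plane is held level at about (352,298) and its cradle (365,355) is empty. Now placing it.

```bash
python3 - <<'E'
from h import *
place("coffin")
c=capture("wrist"); cv2.imwrite("pics/w1.png",c["image"]); np.savez("w1.npz",**c)
P=cloud(c).reshape(-1,3); d=P-[*RK,0]; a=RA
lx=d[:,0]*np.cos(a)+d[:,1]*np.sin(a); ly=-d[:,0]*np.sin(a)+d[:,1]*np.cos(a)-.12
m=(abs(lx)<.08)&(abs(ly)<.034)&(P[:,2]>.058)&(P[:,2]<.1)
print(cv2.minAreaRect((np.stack([lx,ly],1)[m]*1000).astype(np.float32)), np.percentile(P[m][:,2],[50,99]))
E
```

```text
touch True [ 0.46328621 -0.09598914  0.03452781] 0.037905725506833146
t 14.4583
((-0.07301712036132812, 0.06313896179199219), (109.65250396728516, 38.0571174621582), 0.08968853950500488) [0.0730671 0.0953115]
```

View pics/w1.png

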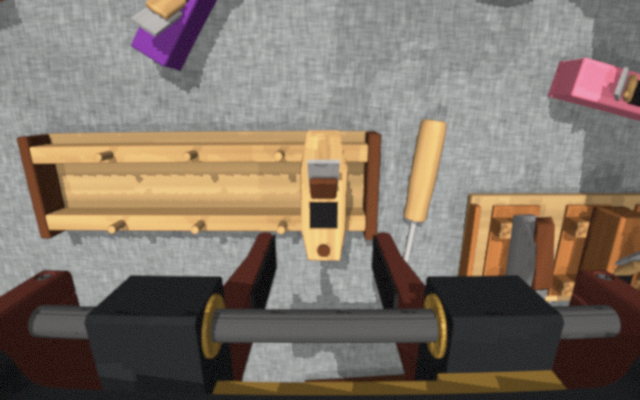

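The coffin plane stands at (323,195), centred in the leftmost bay to under 1 mm and straight. Next are the block and horned planes, with a check after each pick.

```bash
cat >> h.py <<'E'
def check(n,c=None,z0=.058,z1=.1):
    c=c or capture("wrist"); b=PL[n][5]/1000
    P=cloud(c).reshape(-1,3); d=P-[*RK,0]; a=RA
    lx=d[:,0]*np.cos(a)+d[:,1]*np.sin(a); ly=-d[:,0]*np.sin(a)+d[:,1]*np.cos(a)-b
    m=(abs(lx)<.08)&(abs(ly)<.034)&(P[:,2]>z0)&(P[:,2]<z1)
    print(n,cv2.minAreaRect((np.stack([lx,ly],1)[m]*1000).astype(np.float32)),np.percentile(P[m][:,2],[50,99]))
    m=(abs(lx)<.08)&(abs(ly)<.034)&(P[:,2]>.038)&(P[:,2]<.05); print("low x",np.percentile(lx[m],[1,99])*1000)
    return c
E
python3 - <<'E'
from h import *
pick("block")
g=current_finger_gap()
if abs(g-.036)<.004:
    place("block"); c=check("block"); cv2.imwrite("pics/w2.png",c["image"])
E
```

```text
block gap 0.03597432746695372 t 17.7667
gap lifted 0.03587760077558074 [-0.22347873  0.28073157 -3.66989976]
touch True [ 0.46519554 -0.17605333  0.0323757 ] 0.03578460631499326
t 23.3167
block ((-6.873004913330078, -0.0577545166015625), (101.92951202392578, 36.0473747253418), 0.12911385297775269) [0.06790796 0.07663905]
low x [-48.53418805  48.68849877]
```

View pics/w2.png

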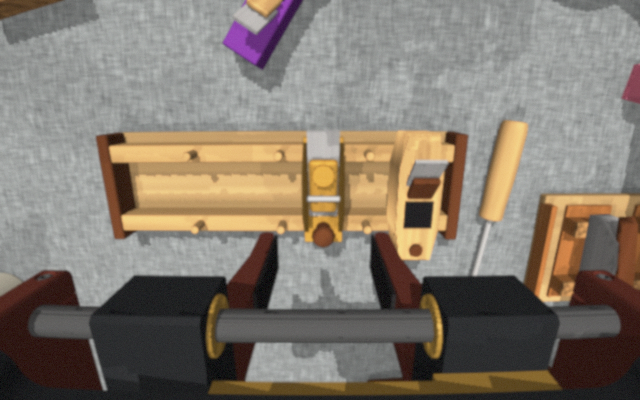

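The block plane is at (323,187), centred: its low body runs from -48.5 to +48.7 mm. The coffin plane is undisturbed at (415,195). On to the horned and shoulder planes.

```bash
python3 - <<'E'
from h import *
for n in ["horned","shoulder"]:
    pick(n)
    if abs(current_finger_gap()-PL[n][3])>.004: print("BAD GAP"); break
    place(n); c=check(n); cv2.imwrite(f"pics/w_{n}.png",c["image"])
E
```

```text
horned gap 0.03387965075181291 t 26.6333
gap lifted 0.03387796966858234 [-0.66401314  0.49744213 -1.62338155]
touch True [ 0.46700754 -0.2561148   0.03239637] 0.0336993056588162
t 32.2
horned ((1.565887451171875, -0.1731853485107422), (119.65220642089844, 34.06372833251953), 0.016103118658065796) [0.0692134  0.09902249]
low x [-58.28356639 -57.44310759]
shoulder gap 0.019829019220688106 t 35.4917
gap lifted 0.01967736372729666 [-0.64656217 -0.24795117 -2.78845161]
touch True [ 0.46890778 -0.3361499   0.03443255] 0.020176282899122634
t 41.0083
shoulder ((-8.447929382324219, -0.24120426177978516), (97.66791534423828, 20.04796028137207), 0.03997693210840225) [0.07311851 0.08075358]
low x [-49.87907181  47.899674  ]
```

View pics/w_shoulder.png

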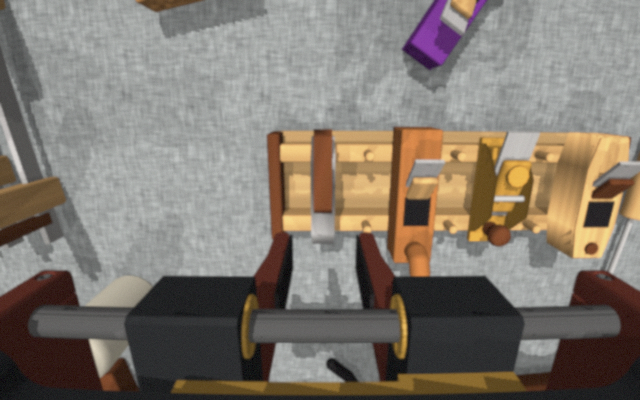

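All four are in the rack: shoulder (323,185), horned (416,195), block (500,185) and coffin (590,195) in this flipped wrist view. I'll move clear and do one final look.

```bash
python3 - <<'E'
from h import *
p=current_position(); servo_line([p[0],p[1],.22],rate=.2)
move_ptp([.5,.22,.25],quat(0.)); sleep(.3)
c=capture("top"); cv2.imwrite("pics/t9.png",cv2.resize(c["image"][130:260,300:500],None,fx=4,fy=4,interpolation=cv2.INTER_CUBIC))
for n in PL: check(n,c)
print(current_clock())
E
```

```text
coffin ((1.2109527587890625, -0.5897369384765625), (36.6965446472168, 110.51598358154297), 87.84471893310547) [0.07284705 0.0955825 ]
low x [-51.37977481  43.87242569]
block ((-4.374286651611328, -1.0484638214111328), (36.89590072631836, 103.99452209472656), 88.48699951171875) [0.06727042 0.07747243]
low x [-48.13345935  52.07146675]
horned ((2.474853515625, -0.9204254150390625), (32.985103607177734, 119.93627166748047), 89.52204132080078) [0.06926237 0.0986485 ]
low x [-57.31530297  58.45913019]
shoulder ((-8.925594329833984, -0.4071941375732422), (21.53532600402832, 95.20208740234375), 88.57181549072266) [0.0721384  0.08198038]
low x [-47.97202812  48.67608053]
43.8167
```

View pics/t9.png

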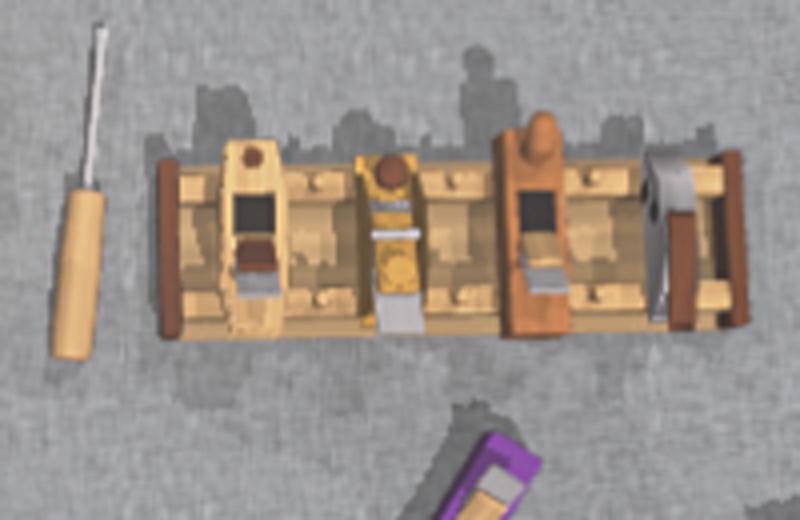

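The top view shows coffin, block, horned and shoulder from left to right, each upright and centred in its bay. Handing in.

```bash
python3 -c "
from bench import *
close_job(); print(current_clock())"
```

```text
the job is handed in; nothing more can be done
the job is handed in; nothing more can be done
```

I moved all four planes from the honing stand to the rack in their original order, left to right: coffin, block, horned, shoulder. I handed the job in at about 44 s on the robot's clock. The pink and purple look-alikes were left alone.

- **Fit in the bays:** the close wrist views put each plane within about 1 mm of its bay middle and within about 0.2° of straight. All sit upright at the height expected on the rails.
- **Final view:** a last top view with the arm clear agreed to within about 2 mm. It read one to two degrees off straight on three planes. I put that down to its coarse pixels, since the picture shows them straight.
- **Disagreements:** the two cameras differed by about 2 mm, so I averaged them. In one wrist view the network also labelled the brass block plane as the coffin plane; I went by the description instead. No check failed.

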